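Measure a thin-walled tube in the bench caliper

ROBOT

A 6-joint arm with a two-finger parallel gripper is mounted at the origin on the work surface. World frame = base frame: x ahead of the robot, y to its left, z up, the work surface at z = 0. Lengths are in m, angles in rad, forces in N, time in s.
With the tool pointing down it reaches from about 0.325 to 0.75 m from the base axis. Payload 7.6 kg.
Tool frame: the origin (TCP) lies at the very end of the fingers, on their centre line; the grasp point (between the pads) lies 19 mm behind it; z points along the fingers, y is the direction in which the jaws open and shut (so a half turn about z gives the same grasp; the last joint's range is limited). The gripper opens to 85 mm and grips with 20 to 120 N. Pads are 22 mm wide; open, the fingers measure 114 mm over their backs; the gripper's body (76 mm by 85 mm) begins 54 mm behind the grasp point. The pads swing forward as they close: fully open they stand 13 mm farther back than shut.
Start: joints at [-1.285, 0.052, 1.401, -0, 1.689, -0.07], TCP at [0.183, -0.492, 0.231] pointing down, gripper open.
Joint ranges: [-2.9, 2.9], [-0.91, 2.17], [0.12, 2.37], [-1.06, 4.2], [0.26, 2.73], [-2.93, 2.93]. Speed limits (rad/s): [2.57, 2.57, 3.01, 3.14, 3.14, 3.14].

INTERFACE

Orientations are given as a unit quaternion [w, x, y, z].
In Python, from cell import readout, eyes, r, nets gives the robot as it stands. The module is installed in compiled form; this text tells all that it offers.
- The arm moves only by the shell command python3 -m crank 'ROWS' [FORCE]. ROWS is text: rows parted by semicolons, each of 7 numbers parted by spaces: the closure, from 0 (fully open) to 1 (shut), then the shift along the world's x, y, z in m, then the turn, a rotation vector about the world's x, y, z in degrees. In form: grip dx dy dz rx ry rz; .... A call has 1 to 8 rows; each row is the pose to reach, as a shift and turn from the pose measured when the call began; what a row does not reach only later rows make up. A row lasts 1/12 s, in which the tool goes at most 41.7 mm and 7.16 degrees, less where a joint would pass 70% of its speed; a pose out of reach is approached as far as the arm can. A call with a gripper value outside its range is refused whole. The fingers move at their own pace and stop on an object; FORCE is the grip in N (left out, the last holds). Time passes only in rows, so rows that repeat a pose let the fingers close. It gives the time, the measured TCP pose, the force and the opening at its end, in the units of the state.
- readout.sense(): the state, without advancing time (a new reading comes with each control period).
- eyes.get_image(name): name is "scene" or "top" or "wrist"; returns a dict with "image" (400x640x3 uint8, red, green, blue), "mtx" (3x3 intrinsics, pixels), "dist" ([k1, k2, p1, p2, k3] as OpenCV has them; the pictures are not rectified), "view" (4x4, takes a point from world to camera coordinates). Camera axes: x right, y down, z forward; pixel columns grow to the right and rows downward; lengths in m; the calibration is good to about 2 mm. A picture is of the moment at which its call begins. There is no depth.
- r.job_done(): hands the job in, once; it reports no verdict.
Trained networks look in the newest picture that a camera, given by its name, has taken for a name from the list of things; names that differ only in an ending like _2 or _b are one class to them, and where a whole thing is asked for, a point or a joint stands for the part that bears it (a point fixed in the world has none). Each returns a list of dicts, best first, with "conf" (0 to 1); they miss things now and then, are a little off and sometimes report something else, mostly with a low value. They report only what shows in the picture. A call takes as long as a camera call.
- nets.look_for(name, camera): "bbox" ([left, top, width, height] in pixels, round what is visible of it).
- nets.trace(name, camera): "pixels" (400x640 bool, what is visible of it) and "bbox" ([left, top, width, height] in pixels, round what is visible of it).
The state is a dict: "time": time; "qpos": joint angles; "qvel": joint speeds; "joint_efforts": joint torques, N m; "position": TCP position; "tool_rot": TCP orientation; "ft_force": force on the tool from outside, world axes, zero at the start; "torque": the same for the moment, N m; "width": finger opening in m.
Only numpy, scipy, OpenCV 4.12 (cv2) and the standard library are available. Lean on these libraries where they do the work, as an engineer would, in place of code of your own. Each camera call takes 0.05 s, during which the arm holds its last target. There are 200 camera calls.

TASK

Measure the outside diameter of the aluminium tube with the bench caliper: stand the tube upright on the base plate between the open jaws, fully within the length of the jaw faces, and let go of it. Then slide the moving jaw up by feel until both jaws bear lightly on the tube, without squashing its thin wall or rocking the jaw out of square, and let go, leaving the tube standing in the closed jaws so that the display can be read. Leave everything else where it is.

Things in the scene. Friction and masses are not known exactly. Their poses are not given: they have to be found in the camera images.
- caliper: bench caliper: steel plate 130 x 330 x 6 mm fixed to the bench (the tube is to stand on it), a 200 mm digital caliper clamped flat over it. Origin under the plate's centre, z up. The beam (16 mm wide, 5 thick, mid-height 28 above the bench) runs along y at x = +30 mm between two end posts (y = -149, +144), tops 40 mm above the bench. Both jaws point to -x (to the robot), the fixed one at +y
- fixed_jaw: fixed jaw, a steel blade 5 mm thick, mid-height 28 mm above the bench (22 above the plate). Origin at the middle of its flat measuring face, which looks to -y; axes as the caliper's. The face runs 27 mm either way along x: its open end is at -x, at +x it meets the beam's edge. The blade is 10 to 20 mm wide behind the face (to +y)
- sliding_jaw: the sliding jaw, the mirror image of the fixed one, carried by the slide. Origin at the middle of its flat measuring face, which looks to +y at the fixed jaw; axes parallel to the caliper's when it is square
- slide_grip (a point): top centre of the slide, the black display housing on the beam that moves the sliding jaw; axes as the caliper's. Housing 38 mm across the beam (x), z from 22 to 40 mm above the bench. This point is on the beam's centre line, 48 mm to -y of the sliding jaw's face, straight above the rocking pivot. The sides are plain from 29 mm to +y to 34 mm to -y of it; a thumb rest sticks out 9 mm behind that
- jaw_slide (a joint): opening between the jaw faces in m: 0 shut, grows as the slide moves to the caliper's -y, at most 0.105; starts at 0.065 to 0.095. The slide runs with about 2 N of friction and stays where it is left
- jaw_rock (a joint): rocking of the slide and its jaw on the beam, about the vertical, in rad: 0 when the jaw faces are parallel; a springy play of 6 N m per rad, so about 0.03 rad when the tube is pressed with 6 N by a push on the beam's line. More than 0.04 is out of square
- tube_mid (a point): centre (half-way up, on the axis) of the tube to be measured: bare aluminium, 76 mm tall, its open bore seen from above, thin wall, outside diameter somewhere between 24 and 36 mm (the caliper is to tell), 40 to 75 g. It stands upright on the mat at any of the three places. z along its axis. The jaws must not press its wall with more than 10 N
- rod_mid (a point): centre of a solid round aluminium rod, 25 mm across, 76 mm tall, upright on the mat; leave it
- block_mid (a point): centre of a square aluminium block 25 x 25 x 76 mm, upright on the mat; leave it
- mat: black rubber mat 250 x 100 x 3 mm, fixed on the bench; origin under its centre. The three specimens stand on its long (x) middle line, at x = -78, 0 and +78 mm, give or take 4 mm
- dropper_mid (a point): middle of a brown dropper bottle 32 mm across, 109 mm tall; leave it
- beaker_mid (a point): middle of a small glass beaker 52 mm across, 70 mm tall; leave it

How it is judged:
By the outcome, as a careful person would: the job done as asked, in the order asked, and still so for the second after the job is handed in, with the robot touching nothing.
It also fails if it takes over 64 s, if anything falls off the work surface, if the arm or the gripper's body presses on something with over 40 N, if the wrist force passes 120 N, or if a joint passes its speed limit or range.

## Working session

There is one attempt and no reset: what is moved stays moved. The work goes in short steps, Python scripts to look and compute and a shell command to move; the robot and the scene stay as the last step left them, time stands still between calls to the robot, and variables do not carry over. Pictures are saved under pics/ and viewed, about 8 in all and at most 12, crops included, and the job is handed in when it is done.

```bash
mkdir -p pics; cat > h.py <<'E'
import numpy as np, cv2
from cell import readout, eyes, r, nets
def ray(im,uv):
    p=cv2.undistortPoints(np.array(uv,float).reshape(-1,1,2),im['mtx'],np.array(im['dist'],float)).reshape(-1,2)
    V=np.array(im['view']);R=V[:3,:3];o=-R.T@V[:3,3]
    d=np.c_[p,np.ones(len(p))]@R
    return o,d
def at_z(im,uv,z):
    o,d=ray(im,uv); return o+d*((z-o[2])/d[:,2])[:,None]
def proj(im,P):
    V=np.array(im['view'])
    return cv2.projectPoints(np.array(P,float).reshape(-1,1,3),cv2.Rodrigues(V[:3,:3])[0],V[:3,3],im['mtx'],np.array(im['dist'],float))[0].reshape(-1,2)
def save(im,n,crop=None,s=1):
    a=im['image'][:,:,::-1]
    if crop: x,y,w,h=crop; a=a[y:y+h,x:x+w]
    cv2.imwrite(f'pics/{n}.png',cv2.resize(a,None,fx=s,fy=s,interpolation=cv2.INTER_CUBIC))
E
python3 - <<'E'
from h import *
np.set_printoptions(precision=4,suppress=True)
s=readout.sense();print(s['time'],s['position'],s['tool_rot'],s['width'])
ims={}
for c in('top','scene'):
    im=eyes.get_image(c);save(im,c+'0');V=np.array(im['view']);print(c,-V[:3,:3].T@V[:3,3])
    for n in('caliper','fixed_jaw','sliding_jaw','slide_grip','tube_mid','rod_mid','block_mid','mat','dropper_mid','beaker_mid'):
        for d in nets.look_for(n,c)[:2]:
            b=d['bbox'];print(n,round(d['conf'],2),np.round(b),at_z(im,[[b[0]+b[2]/2,b[1]+b[3]/2]],.03)[0])
E
```

```text
0.0 [ 0.1828 -0.4918  0.2305] [-0.0008  0.9842  0.177  -0.0001] 0.08555698420511156
top [ 0.5218 -0.0556  1.2777]
caliper 0.58 [247. 192. 126.  69.] [ 0.496  -0.0517  0.03  ]
fixed_jaw 0.61 [265. 200.  12.  29.] [0.5302 0.0541 0.03  ]
fixed_jaw 0.34 [436. 250.  25.  16.] [ 0.4095 -0.4267  0.03  ]
sliding_jaw 0.56 [298. 202.  11.  35.] [ 0.5161 -0.0344  0.03  ]
slide_grip 0.74 [298. 202.  37.  32.] [ 0.5204 -0.0684  0.03  ]
tube_mid 0.68 [180. 178.  18.  16.] [0.608  0.2762 0.03  ]
rod_mid 0.49 [186. 213.  18.   5.] [0.5294 0.2627 0.03  ]
block_mid 0.6 [193. 236.  17.  14.] [0.4526 0.2437 0.03  ]
mat 0.82 [167. 168.  58.  96.] [0.5276 0.2587 0.03  ]
mat 0.65 [192. 235.  17.  18.] [0.4511 0.244  0.03  ]
beaker_mid 0.88 [437. 248.  23.  20.] [ 0.4103 -0.428   0.03  ]
beaker_mid 0.54 [263. 196.  12.  32.] [0.5365 0.058  0.03  ]
scene [ 1.065  -0.2028  0.8516]
caliper 0.61 [362. 175.  10.  24.] [0.5241 0.0665 0.03  ]
fixed_jaw 0.67 [364. 177.  10.  28.] [0.537  0.0683 0.03  ]
sliding_jaw 0.63 [323. 182.   8.  29.] [ 0.525  -0.0365  0.03  ]
slide_grip 0.58 [295. 180.  39.  27.] [ 0.5077 -0.0635  0.03  ]
slide_grip 0.54 [148. 180.  30.  31.] [ 0.4169 -0.4243  0.03  ]
tube_mid 0.96 [449. 178.  22.  31.] [0.6016 0.2818 0.03  ]
rod_mid 0.78 [432. 159.  16.  27.] [0.5284 0.2612 0.03  ]
block_mid 0.89 [414. 134.  19.  29.] [0.4444 0.2529 0.03  ]
mat 0.68 [396. 145.  90.  79.] [0.5641 0.2475 0.03  ]
beaker_mid 0.94 [147. 177.  28.  33.] [ 0.4117 -0.4286  0.03  ]
```

```bash
python3 - <<'E'
import cv2
a=cv2.imread('pics/top0.png')[150:290,150:350];cv2.imwrite('pics/top0c.png',cv2.resize(a,None,fx=4,fy=4,interpolation=cv2.INTER_CUBIC))
E
```

```text
(no output)
```

View pics/top0c.png

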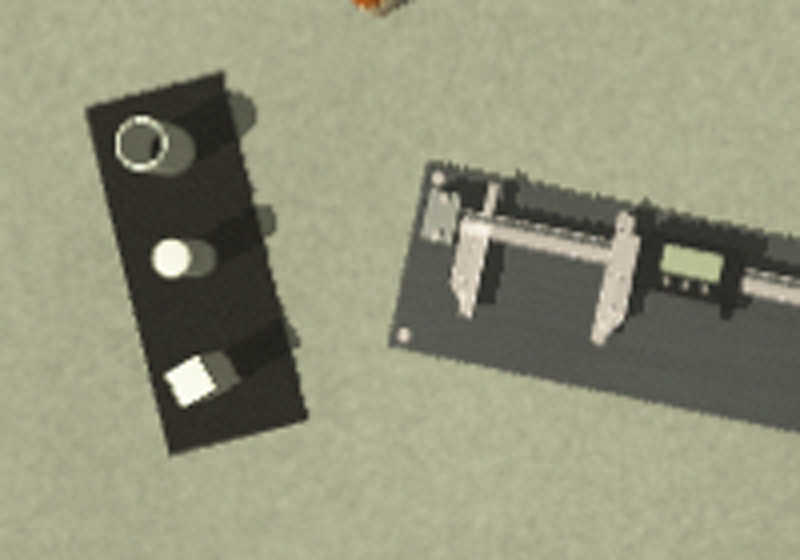

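View pics/scene0.png

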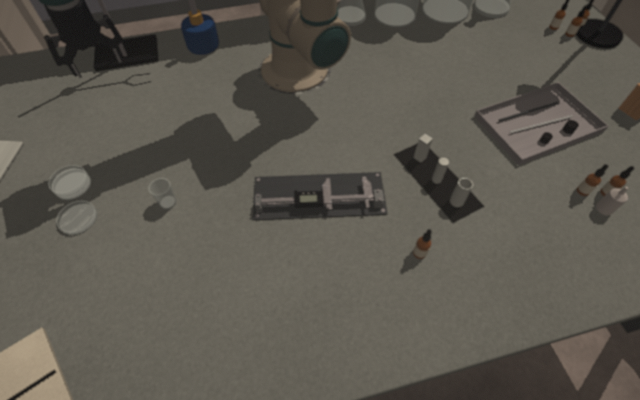

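The top view shows the tube as a ring at about pixel (185,186). The rod is at (193,214), the block at (197,245), the fixed jaw at (267,215) and the sliding jaw at (304,218). Next I work out poses and headings.

```bash
python3 - <<'E'
from h import *
np.set_printoptions(precision=4,suppress=True)
im=eyes.get_image('top')
f=lambda x,y,z: at_z(im,[[150+(x-1.5)/4,150+(y-1.5)/4]],z)[0]
print('tube',f(141,143,.079),'rod',f(172,258,.079),'block',f(190,381,.079))
m=[f(*p,.003) for p in((87,107),(223,72),(308,418),(170,454))];print('mat c',np.mean(m,0),'yaws',[np.degrees(np.arctan2(*(m[i]-m[j])[1::-1])) for i,j in((0,3),(1,2))])
a,b=f(430,162,.006),f(390,347,.006);print('plate',a,b,np.linalg.norm(a-b),np.degrees(np.arctan2(*(a-b)[1::-1])))
print('fixed tip',f(466,315,.03),'slid tip',f(600,342,.03))
print('slide',f(692,268,.04))
d=nets.look_for('dropper_mid','scene');print(d[:2])
print('dropper',at_z(eyes.get_image('scene'),[[423,250]],.0))
E
```

```text
tube [0.607  0.2757 0.079 ] rod [0.5317 0.2548 0.079 ] block [0.4516 0.2427 0.079 ]
mat c [0.5294 0.2574 0.003 ] yaws [np.float64(13.882163744960476), np.float64(14.017137236114257)]
plate [0.5976 0.0943 0.006 ] [0.4703 0.1221 0.006 ] 0.13033643407079606 -12.31376284028227
fixed tip [0.4926 0.0672 0.03  ] slid tip [ 0.4739 -0.0231  0.03  ]
slide [ 0.5233 -0.0853  0.04  ]
[]
dropper [[0.7086 0.144  0.    ]]
```

```bash
R='0 .424 .768 -.03 0 0 -6.4'; python3 -m crank '0 .424 .768 -.03 0 0 -6.4;0 .424 .768 -.03 0 0 -6.4;0 .424 .768 -.03 0 0 -6.4;0 .424 .768 -.03 0 0 -6.4;0 .424 .768 -.03 0 0 -6.4;0 .424 .768 -.03 0 0 -6.4;0 .424 .768 -.03 0 0 -6.4;0 .424 .768 -.03 0 0 -6.4'
```

```text
time: 1.92
position: [0.3444, -0.1986, 0.2201]
tool_rot: [0.0, 0.993, 0.122, 0.0]
ft_force: [1.1, -0.5, 0.4]
width: 0.0853
```

```bash
python3 -m crank '0 .263 .474 -.02 0 0 0;0 .263 .474 -.02 0 0 0;0 .263 .474 -.02 0 0 0;0 .263 .474 -.02 0 0 0;0 .263 .474 -.02 0 0 0;0 .263 .474 -.02 0 0 0;0 .263 .474 -.02 0 0 0;0 .263 .474 -.02 0 0 0'
```

```text
time: 2.58
position: [0.5059, 0.0932, 0.2078]
tool_rot: [0.0, 0.993, 0.122, 0.001]
ft_force: [0.6, -0.7, 1.2]
width: 0.0852
```

```bash
python3 - <<'E'
from h import *
np.set_printoptions(precision=4,suppress=True)
im=eyes.get_image('wrist');save(im,'w1');np.save('w1.npy',im,allow_pickle=True)
V=np.array(im['view']);print(-V[:3,:3].T@V[:3,3],V[:3,:3]);print(readout.sense()['position'])
E
```

```text
[0.5857 0.1129 0.3512] [[ 0.242  -0.9703  0.0007]
 [-0.9204 -0.2294  0.3165]
 [-0.307  -0.0772 -0.9486]]
[0.5075 0.0985 0.2062]
```

View pics/w1.png

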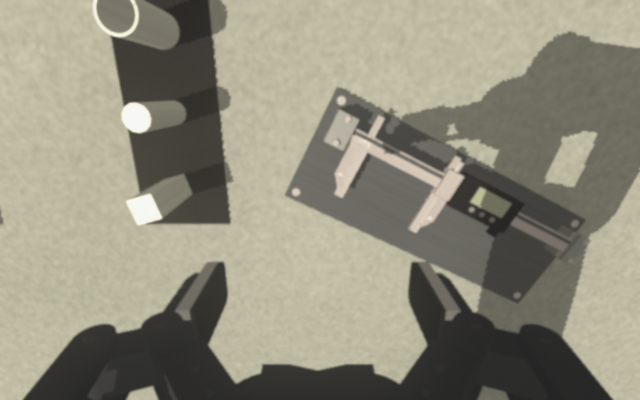

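```bash
python3 -m crank '0 .101 .1825 -.03 0 0 0;0 .101 .1825 -.03 0 0 0;0 .101 .1825 -.03 0 0 0;0 .101 .1825 -.03 0 0 0;0 .101 .1825 -.03 0 0 0;0 .101 .1825 -.03 0 0 0;0 .101 .1825 -.03 0 0 0'
```

```text
time: 3.22
position: [0.6083, 0.2836, 0.1732]
tool_rot: [-0.001, 0.992, 0.125, -0.002]
ft_force: [0.0, 0.4, -0.5]
width: 0.0854
```

The wrist view shows the caliper plate with corners at about (337,88), (287,192), (518,302) and (585,222). The fixed-jaw tip is at (341,196), the sliding-jaw tip at (415,231) and the tube ring at (116,12).

```bash
python3 - <<'E'
from h import *
np.set_printoptions(precision=4,suppress=True)
im=np.load('w1.npy',allow_pickle=True).item()
c=at_z(im,[(337,88),(287,192),(518,302),(585,222)],.006);print(c)
n=lambda v:(np.linalg.norm(v),np.degrees(np.arctan2(v[1],v[0])))
print('short',n(c[0]-c[1]),n(c[3]-c[2]),'long',n(c[0]-c[3]),n(c[1]-c[2]),'ctr',c.mean(0))
print('tips f,s',at_z(im,[(344,196),(409,228)],.0305))
im=eyes.get_image('wrist');save(im,'w2');np.save('w2.npy',im,allow_pickle=True);print(readout.sense()['position'])
for nme in('tube_mid','rod_mid'):
  for d in nets.trace(nme,'wrist')[:2]: print(nme,d['conf'],d['bbox'])
E
```

```text
[[ 0.596   0.0946  0.006 ]
 [ 0.475   0.1205  0.006 ]
 [ 0.4023 -0.1987  0.006 ]
 [ 0.5238 -0.2275  0.006 ]]
short (np.float64(0.12372486889422418), np.float64(-12.08327862950169)) (np.float64(0.12477178186468683), np.float64(-13.324346564099688)) long (np.float64(0.33008003142343095), np.float64(77.35858627148335)) (np.float64(0.32738930148131745), np.float64(77.17589150703444)) ctr [ 0.4993 -0.0528  0.006 ]
tips f,s [[ 0.4931  0.0607  0.0305]
 [ 0.4749 -0.0181  0.0305]]
[0.6083 0.2819 0.1745]
tube_mid 0.91 [305.7, 170.4, 45.5, 56.8]
rod_mid 0.74 [562.1, 300.3, 39.8, 47.3]
rod_mid 0.59 [315.5, 244.4, 26.7, 61.0]
```

View pics/w2.png

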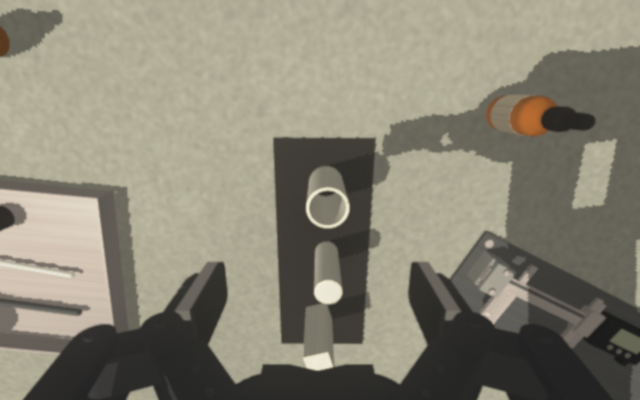

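The tube ring is at (327,207), 43 px wide; the rod is at (328,292). The fingers are clear of both.

```bash
python3 - <<'E'
from h import *
np.set_printoptions(precision=4,suppress=True)
im=np.load('w2.npy',allow_pickle=True).item()
print(at_z(im,[(327.5,207.5),(305.5,207.5),(349.5,207.5),(328,292)],.079)); print(readout.sense()['position'])
E
```

```text
[[0.6068 0.2749 0.079 ]
 [0.6024 0.2917 0.079 ]
 [0.6111 0.2581 0.079 ]
 [0.5313 0.2542 0.079 ]]
[0.6085 0.2803 0.1765]
```

```bash
python3 -m crank '0 -.0015 -.0055 -.03 0 0 0;0 -.0015 -.0055 -.065 0 0 0;0 -.0015 -.0055 -.1 0 0 0;0 -.0015 -.0055 -.13 0 0 0;0 -.0015 -.0055 -.13 0 0 0;0 -.0015 -.0055 -.13 0 0 0;.3 -.0015 -.0055 -.13 0 0 0;.5 -.0015 -.0055 -.13 0 0 0' 20
```

```text
time: 4.03
position: [0.6088, 0.275, 0.0507]
tool_rot: [-0.002, 0.992, 0.123, 0.003]
ft_force: [-0.8, -0.9, -0.6]
width: 0.0639
```

```bash
python3 -m crank '1 0 0 0 0 0 0;1 0 0 0 0 0 0;1 0 0 0 0 0 0;1 0 0 0 0 0 0;1 0 0 0 0 0 0;1 0 0 0 0 0 0' 20
```

```text
time: 4.53
position: [0.61, 0.2756, 0.0534]
tool_rot: [-0.002, 0.992, 0.123, 0.005]
ft_force: [-0.3, 0.1, 7.2]
width: 0.0332
```

```bash
python3 -m crank '1 0 0 .03 0 0 0;1 0 0 .06 0 0 0;1 0 0 .06 0 0 0;1 0 0 .06 0 0 0' 25; python3 - <<'E'
from h import *
im=eyes.get_image('wrist');save(im,'w3');s=readout.sense();print(s['position'],s['tool_rot'],s['ft_force'])
E
```

```text
time: 4.87
position: [0.6113, 0.2761, 0.1168]
tool_rot: [-0.003, 0.992, 0.123, 0.008]
ft_force: [-0.0, -0.8, -0.8]
width: 0.0331
[0.61027951 0.27568533 0.11425002] [-0.00244758  0.99232805  0.12345535  0.00615095] [-0.76295304  0.01179885 -1.22514636]
```

View pics/w3.png

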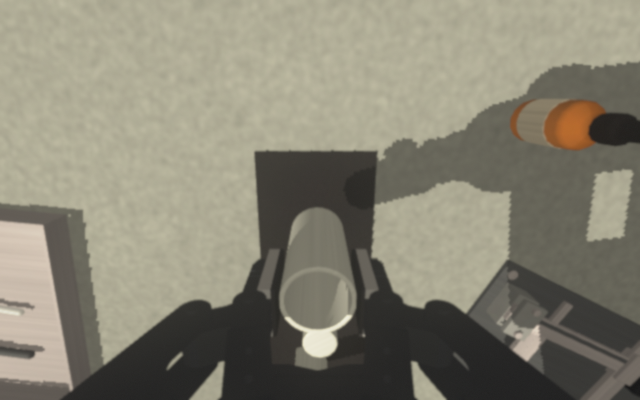

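The tube is held upright between the pads, its ring at (318,300), and the rod and block are still standing. Before turning, I check the wrist joint's range.

```bash
python3 - <<'E'
from h import *
s=readout.sense();print(s['time'],s['qpos'],s['position'])
E
```

```text
4.9167 [0.36842436 0.50875893 1.08989465 0.0017711  1.52981776 1.69161205] [0.61027951 0.27568533 0.11425002]
```

```bash
python3 -m crank '1 -.094 -.243 .005 0 0 63.4;1 -.094 -.243 .005 0 0 63.4;1 -.094 -.243 .005 0 0 63.4;1 -.094 -.243 .005 0 0 63.4;1 -.094 -.243 .005 0 0 63.4;1 -.094 -.243 .005 0 0 63.4;1 -.094 -.243 .005 0 0 63.4;1 -.094 -.243 .005 0 0 63.4'
```

```text
time: 5.58
position: [0.5144, 0.0295, 0.1178]
tool_rot: [-0.006, 0.816, 0.577, 0.003]
ft_force: [0.3, 0.0, -0.5]
width: 0.0329
```

```bash
python3 -m crank '1 0 0 0 0 0 6;1 0 0 0 0 0 6;1 0 0 0 0 0 6'; python3 - <<'E'
from h import *
np.set_printoptions(precision=4,suppress=True)
im=eyes.get_image('wrist');save(im,'w4');np.save('w4.npy',im,allow_pickle=True);s=readout.sense();print(s['position'],s['tool_rot'],s['ft_force'])
E
```

```text
time: 5.83
position: [0.5138, 0.0295, 0.1166]
tool_rot: [-0.006, 0.786, 0.618, 0.002]
ft_force: [-0.3, 0.4, -0.4]
width: 0.0331
[0.514  0.0297 0.1169] [-0.0063  0.7861  0.618   0.0018] [ 0.1975 -0.5294  0.2524]
```

View pics/w4.png

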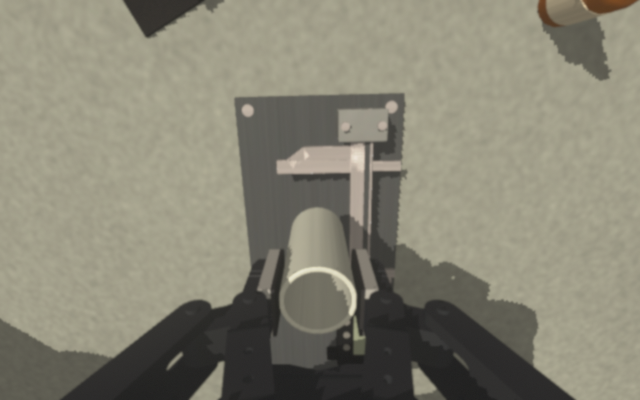

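The view along the beam shows the fixed jaw's face edge at v≈173, from tip u≈277 to the beam at u≈350. The tube ring is centred at (318,300), with its bottom edge at v≈208, and the plate's far corners are (236,98) and (404,94).

```bash
python3 - <<'E'
from h import *
np.set_printoptions(precision=4,suppress=True)
im=np.load('w4.npy',allow_pickle=True).item()
c=at_z(im,[(236,98),(404,94)],.006);d=c[1]-c[0];print('plate',c,np.linalg.norm(d),np.degrees(np.arctan2(d[1],d[0])))
j=at_z(im,[(277.5,173),(350,171.5)],.0265);d=j[1]-j[0];print('face low edge',j,np.linalg.norm(d),np.degrees(np.arctan2(d[1],d[0])))
for zt in(.135,.14,.145,.15):
  t=at_z(im,[(318,300),(279.5,300),(356.5,300)],zt);b=at_z(im,[(318,208)],zt-.076);print(zt,t[0],np.linalg.norm(t[1]-t[2]),'bottom far edge',b[0])
a=np.radians(-12.7);ex=np.array([np.cos(a),np.sin(a)]);ey=np.array([-ex[1],ex[0]])
print('face y_c along ey',j[:,:2]@ey,'x',j[:,:2]@ex, 'tcp',np.array([.514,.0297])@ey,np.array([.514,.0297])@ex)
for zt in(.14,.145): 
  t=at_z(im,[(318,300)],zt)[0,:2];b=at_z(im,[(318,208)],zt-.076)[0,:2];print('tube',t@ex,t@ey,'far bottom',b@ex,b@ey)
E
```

```text
plate [[0.472  0.1216 0.006 ]
 [0.5968 0.0943 0.006 ]] 0.127730645437981 -12.345275506039787
face low edge [[0.4907 0.0618 0.0265]
 [0.5439 0.0502 0.0265]] 0.054437308323676326 -12.336666553789264
0.135 [0.5127 0.0208 0.135 ] 0.035529129070499064 bottom far edge [0.5166 0.0387 0.059 ]
0.14 [0.5136 0.0242 0.14  ] 0.03411609905019246 bottom far edge [0.517  0.0404 0.064 ]
0.145 [0.5144 0.0277 0.145 ] 0.03270306902988585 bottom far edge [0.5175 0.0421 0.069 ]
0.15 [0.5153 0.0311 0.15  ] 0.03129003900957919 bottom far edge [0.5179 0.0438 0.074 ]
face y_c along ey [0.1682 0.1685] x [0.4651 0.5195] tcp 0.14197432499255042 0.4948953233188911
tube 0.4956886315767407 0.1365419617551247 far bottom 0.49551569674628354 0.15303584595312164
tube 0.49577369460980697 0.14008607432185213 far bottom 0.49557229228134075 0.15479151507370184
```

```bash
python3 -m crank '1 .002 .009 0 0 0 0;1 .002 .009 -.02 0 0 0;1 .002 .009 -.04 0 0 0;1 .002 .009 -.05 0 0 0;1 .002 .009 -.055 0 0 0;1 .002 .009 -.057 0 0 0;1 .002 .009 -.057 0 0 0'
```

```text
time: 6.47
position: [0.5162, 0.039, 0.0601]
tool_rot: [-0.006, 0.786, 0.618, 0.002]
ft_force: [0.1, -0.3, -0.7]
width: 0.0333
```

```bash
python3 -m crank '1 0 0 -.001 0 0 0;1 0 0 -.002 0 0 0;1 0 0 -.002 0 0 0'
```

```text
time: 6.72
position: [0.5165, 0.0389, 0.0587]
tool_rot: [-0.006, 0.786, 0.618, 0.002]
ft_force: [-0.4, -0.5, -0.6]
width: 0.0333
```

```bash
python3 -m crank '1 0 0 -.001 0 0 0;1 0 0 -.0015 0 0 0;1 0 0 -.0015 0 0 0;1 0 0 -.0015 0 0 0';python3 -m crank '1 0 0 -.001 0 0 0;1 0 0 -.0015 0 0 0;1 0 0 -.0015 0 0 0;1 0 0 -.0015 0 0 0'; python3 - <<'E'
from h import *
im=eyes.get_image('wrist');save(im,'w5');np.save('w5.npy',im,allow_pickle=True)
E
```

```text
time: 7.05
position: [0.5165, 0.0389, 0.0572]
tool_rot: [-0.006, 0.786, 0.618, 0.002]
ft_force: [0.0, 0.1, 0.0]
width: 0.0335
time: 7.38
position: [0.5168, 0.039, 0.0564]
tool_rot: [-0.006, 0.786, 0.618, 0.003]
ft_force: [-3.1, 0.4, 5.5]
width: 0.0329
```

View pics/w5.png

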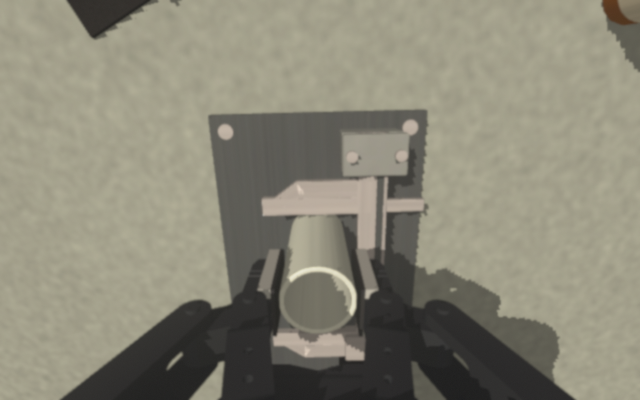

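The tube is standing on the plate between the jaws: there is 5.5 N of upward contact and no y force. I let go gently.

```bash
python3 -m crank '1 0 0 .0005 0 0 0;.55 0 0 .0005 0 0 0;.45 0 0 .0005 0 0 0;.4 0 0 .0005 0 0 0;.4 0 0 .0005 0 0 0'; python3 -m crank '.3 0 0 0 0 0 0;.1 0 0 0 0 0 0;0 0 0 0 0 0 0;0 0 0 0 0 0 0'
```

```text
time: 7.85
position: [0.5167, 0.039, 0.0567]
tool_rot: [-0.006, 0.786, 0.618, 0.002]
ft_force: [-0.1, 0.3, -0.3]
width: 0.0514
time: 8.18
position: [0.5167, 0.039, 0.0567]
tool_rot: [-0.006, 0.786, 0.618, 0.002]
ft_force: [-0.1, -0.4, 0.4]
width: 0.0855
```

```bash
python3 -m crank '0 0 0 .02 0 0 0;0 0 0 .04 0 0 0;0 0 0 .08 0 0 0;0 0 0 .1 0 0 0;0 0 0 .1 0 0 0'; python3 - <<'E'
from h import *
im=eyes.get_image('wrist');save(im,'w6');np.save('w6.npy',im,allow_pickle=True);s=readout.sense();print(s['position'],s['tool_rot'],s['ft_force'])
E
```

```text
time: 8.6
position: [0.5192, 0.039, 0.1627]
tool_rot: [-0.003, 0.786, 0.618, 0.006]
ft_force: [-0.4, 0.9, 0.7]
width: 0.0851
[0.51810671 0.03898319 0.15966897] [-0.00399548  0.78631012  0.61780072  0.00476509] [-0.17555888 -0.54721855  0.41978241]
```

View pics/w6.png

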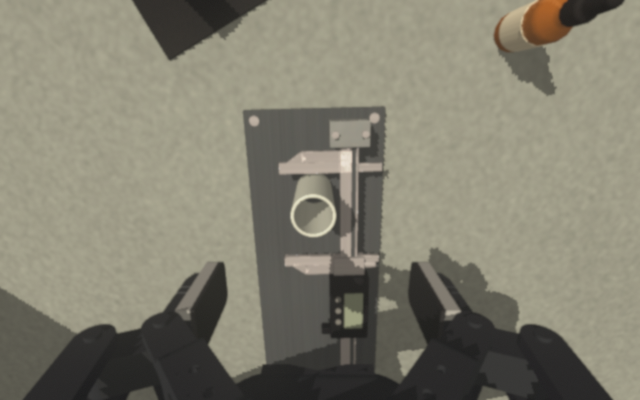

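The tube stands free between the jaws (ring at (313,216)), within the face length of u 281–340. The sliding-jaw face edge is at v≈257 and the housing spans u 331–367, v 274–336.

```bash
python3 - <<'E'
from h import *
np.set_printoptions(precision=4,suppress=True)
im=np.load('w6.npy',allow_pickle=True).item()
a=np.radians(-12.35);ex=np.array([np.cos(a),np.sin(a)]);ey=np.array([-ex[1],ex[0]])
E=np.array([ex,ey]).T
q=lambda n,uv,z:print(n,(at_z(im,uv,z)[:,:2]@E))
q('fixed low',[(279,173.5),(338,172)],.0265);q('slid top',[(286,257),(340,256)],.0305)
q('tube',[(313.5,216)],.082);q('beam',[(340,225),(358,225),(340,350),(354,350)],.0305)
q('housing',[(331,300),(367,300)],.040);q('hous y',[(348,274),(348,336)],.04)
s=readout.sense();print(s['position'][:2]@E,s['position'],ex,ey)
R=cv2.Rodrigues(np.zeros(3))[0];w,x,y,z=s['tool_rot'];print('toolx yaw',np.degrees(np.arctan2(2*(x*y+w*z),1-2*(y*y+z*z))), 'tool z',2*(x*z+w*y),2*(y*z-w*x))
E
```

```text
fixed low [[0.4658 0.1652]
 [0.5189 0.1653]]
slid top [[0.4682 0.0836]
 [0.5203 0.0834]]
tube [[0.4967 0.1445]]
beam [[ 0.5203  0.1156]
 [ 0.5371  0.1152]
 [ 0.5202 -0.0292]
 [ 0.5352 -0.0296]]
housing [[0.5108 0.0407]
 [0.546  0.0397]]
hous y [[ 0.5272  0.0691]
 [ 0.5277 -0.0028]]
[0.4978 0.1489] [0.5181 0.039  0.1597] [ 0.9769 -0.2139] [0.2139 0.9769]
toolx yaw 76.31301665971976 tool z 0.002556850970902037 0.012171125418589005
```

```bash
python3 -m crank '0 .0035 -.127 0 -.7 .15 1.3;0 .0035 -.127 0 -.7 .15 1.3;0 .0035 -.127 0 -.7 .15 1.3;0 .0035 -.127 -.03 -.7 .15 1.3;0 .0035 -.127 -.07 -.7 .15 1.3;0 .0035 -.127 -.09 -.7 .15 1.3;0 .0035 -.127 -.09 -.7 .15 1.3' 20; python3 - <<'E'
from h import *
np.set_printoptions(precision=4,suppress=True)
im=eyes.get_image('wrist');save(im,'w7');np.save('w7.npy',im,allow_pickle=True);s=readout.sense();print(s['position'],s['tool_rot'])
a=np.radians(-12.35);ex=np.array([np.cos(a),np.sin(a)]);ey=np.array([-ex[1],ex[0]]);print(s['position'][:2]@ex,s['position'][:2]@ey)
E
```

```text
time: 9.23
position: [0.5174, -0.0874, 0.0627]
tool_rot: [-0.005, 0.779, 0.626, -0.004]
ft_force: [-0.7, 0.4, -1.5]
width: 0.0853
[ 0.5193 -0.0876  0.0662] [-0.0031  0.7793  0.6266 -0.0024]
0.525972428250196 0.025511688950726984
```

View pics/w7.png

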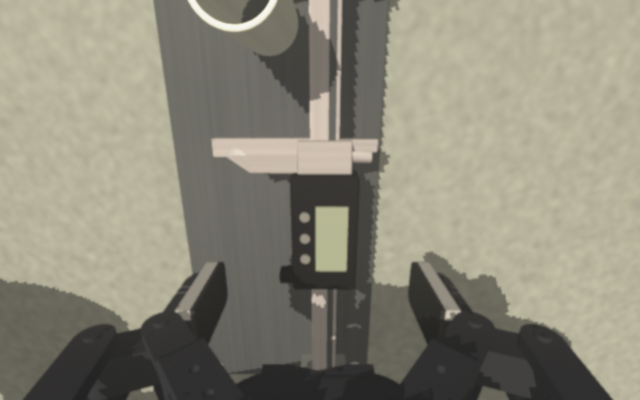

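The housing spans u 291–358, v 174–289, with the thumb rest at (287,275). The finger midline is at u≈318, about 7 px left of the housing centre.

```bash
python3 - <<'E'
from h import *
np.set_printoptions(precision=4,suppress=True)
im=np.load('w7.npy',allow_pickle=True).item()
a=np.radians(-12.35);E=np.array([[np.cos(a),np.sin(a)],[-np.sin(a),np.cos(a)]]).T
q=lambda n,uv,z:print(n,(at_z(im,uv,z)[:,:2]@E))
q('housing sides',[(291,230),(359,230),(291,275),(357,275)],.04);q('hous y',[(325,175),(325,289)],.04);q('face',[(213,139),(290,139)],.0305);q('thumb',[(287,267),(287,283)],.04)
print(proj(im,[[*(E@np.array([.526,.0255])),.033]]))
E
```

```text
housing sides [[0.5095 0.0337]
 [0.548  0.0338]
 [0.5087 0.0044]
 [0.548  0.0047]]
hous y [[ 0.5286  0.0657]
 [ 0.529  -0.0052]]
face [[0.4672 0.0835]
 [0.5095 0.0835]]
thumb [[ 0.5065  0.0098]
 [ 0.5061 -0.0011]]
[[320.1096 237.9104]]
```

```bash
python3 -m crank '0 .0036 .0038 0 0 0 0;0 .0036 .0038 -.02 0 0 0;0 .0036 .0038 -.035 0 0 0;0 .0036 .0038 -.045 0 0 0;0 .0036 .0038 -.049 0 0 0;0 .0036 .0038 -.049 0 0 0;0 .0036 .0038 -.049 0 0 0' 20; python3 -c "
from h import *
s=readout.sense();print(s['position'],s['tool_rot'],s['ft_force'],s['torque'])"
```

```text
time: 9.87
position: [0.5237, -0.0838, 0.0184]
tool_rot: [-0.002, 0.779, 0.627, -0.002]
ft_force: [0.3, 0.4, 0.6]
width: 0.0856
[ 0.52365344 -0.08380309  0.01836946] [-0.00236189  0.77928561  0.62666176 -0.00184257] [0.31583361 0.39577155 0.61488287] [-0.01869686 -0.01851561 -0.00067475]
```

```bash
python3 -m crank '0 0 0 -.004 0 0 0;.2 0 0 -.0075 0 0 0;.35 0 0 -.0075 0 0 0;.4 0 0 -.0075 0 0 0;.45 0 0 -.0075 0 0 0;.5 0 0 -.0075 0 0 0;.5 0 0 -.0075 0 0 0;.5 0 0 -.0075 0 0 0' 20; python3 -m crank '.55 0 0 0 0 0 0;.6 0 0 0 0 0 0;.7 0 0 0 0 0 0;.7 0 0 0 0 0 0'
```

```text
time: 10.53
position: [0.5237, -0.0838, 0.0109]
tool_rot: [-0.002, 0.779, 0.627, -0.002]
ft_force: [0.0, -0.2, 0.3]
width: 0.043
time: 10.87
position: [0.5218, -0.0834, 0.0108]
tool_rot: [-0.004, 0.779, 0.627, -0.004]
ft_force: [-11.6, 1.9, 6.8]
width: 0.0376
```

```bash
python3 -m crank '.7 0 0 0 0 0 0;.7 0 0 0 0 0 0;.7 0 0 0 0 0 0';python3 -m crank '.7 0 0 0 0 0 0;.7 0 0 0 0 0 0;.7 0 0 0 0 0 0'
```

```text
time: 11.12
position: [0.5216, -0.0834, 0.0109]
tool_rot: [-0.005, 0.779, 0.627, -0.004]
ft_force: [-2.4, 1.1, 2.5]
width: 0.0381
time: 11.37
position: [0.5216, -0.0834, 0.0109]
tool_rot: [-0.005, 0.779, 0.627, -0.004]
ft_force: [-1.6, 0.2, 1.8]
width: 0.0378
```

```bash
python3 -m crank '.7 .0006 .003 0 0 0 0;.7 .0017 .008 0 0 0 0;.7 .0028 .013 0 0 0 0;.7 .0039 .018 0 0 0 0;.7 .005 .023 0 0 0 0;.7 .0061 .028 0 0 0 0;.7 .0070 .032 0 0 0 0;.7 .0074 .034 0 0 0 0'; python3 - <<'E'
from h import *
im=eyes.get_image('wrist');save(im,'w8');np.save('w8.npy',im,allow_pickle=True);s=readout.sense();print(s['position'],s['ft_force'],s['width'],s['torque'])
E
```

```text
time: 12.03
position: [0.5292, -0.0486, 0.0109]
tool_rot: [-0.005, 0.779, 0.627, -0.004]
ft_force: [-0.8, -2.8, 1.4]
width: 0.0379
[ 0.52922532 -0.04847821  0.01089338] [-0.97530752  1.48485802  0.2698921 ] 0.037732500827338235 [ 0.1717249   0.06747324 -0.02822377]
```

View pics/w8.png

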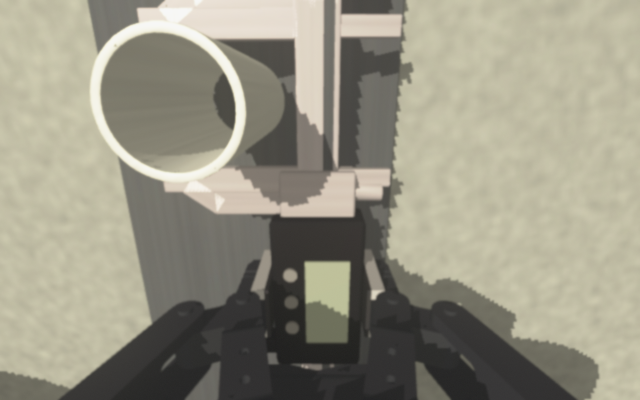

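The slide is gripped squarely and has moved about 36 mm. The fixed face is at v≈39, the sliding face at v≈168 and the tube still stands. I compute the opening left.

```bash
python3 - <<'E'
from h import *
np.set_printoptions(precision=4,suppress=True)
im=np.load('w8.npy',allow_pickle=True).item()
a=np.radians(-12.35);E=np.array([[np.cos(a),np.sin(a)],[-np.sin(a),np.cos(a)]]).T
print(at_z(im,[(270,40),(290,39.5)],.0265)[:,:2]@E,at_z(im,[(260,168),(280,168),(370,168.5)],.0305)[:,:2]@E,at_z(im,[(168,101)],.082)[:,:2]@E)
s=readout.sense();print(s['position'][:2]@E)
E
python3 -m crank '.7 .0002 .001 0 0 0 0;.7 .0005 .002 0 0 0 0;.7 .0008 .0035 0 0 0 0;.7 .0011 .005 0 0 0 0;.7 .0013 .006 0 0 0 0;.7 .0013 .006 0 0 0 0'
```

```text
[[0.5109 0.1659]
 [0.5182 0.1661]] [[0.5054 0.1194]
 [0.5134 0.1195]
 [0.5489 0.1194]] [[0.4962 0.146 ]]
[0.5273 0.0658]
time: 12.58
position: [0.5306, -0.0423, 0.0109]
tool_rot: [-0.005, 0.779, 0.627, -0.003]
ft_force: [-2.0, -0.6, 0.6]
width: 0.0377
```

```bash
python3 -m crank '.7 .0001 .0005 0 0 0 0;.7 .0002 .001 0 0 0 0;.7 .0003 .0015 0 0 0 0;.7 .0004 .002 0 0 0 0;.7 .0005 .0025 0 0 0 0;.7 .0006 .003 0 0 0 0;.7 .0008 .0035 0 0 0 0;.7 .0008 .0035 0 0 0 0'; python3 -m crank '.7 .0001 .0004 0 0 0 0;.7 .0002 .0008 0 0 0 0;.7 .0002 .0012 0 0 0 0;.7 .0003 .0015 0 0 0 0;.7 .0003 .0015 0 0 0 0;.7 .0003 .0015 0 0 0 0'; python3 -c "
from h import *
s=readout.sense();print(s['position'],s['ft_force'],s['torque'])"
```

```text
time: 13.25
position: [0.5314, -0.0387, 0.0109]
tool_rot: [-0.005, 0.779, 0.627, -0.003]
ft_force: [-1.2, -0.9, 1.1]
width: 0.0376
time: 13.75
position: [0.5317, -0.0371, 0.0109]
tool_rot: [-0.005, 0.779, 0.627, -0.003]
ft_force: [-0.6, -2.7, 0.9]
width: 0.0379
[ 0.53172518 -0.03708542  0.01089758] [-0.5803867  -2.68980258  0.89373817] [-0.29419059  0.21371731  0.03176586]
```

```bash
for i in 1; do python3 -m crank '.7 .0001 .0003 0 0 0 0;.7 .0001 .0006 0 0 0 0;.7 .0001 .0006 0 0 0 0;.7 .0001 .0006 0 0 0 0'; done; python3 -c "
from h import *
s=readout.sense();print(s['position'],s['ft_force'],s['torque'])"
```

```text
time: 14.08
position: [0.5318, -0.0367, 0.0109]
tool_rot: [-0.005, 0.779, 0.627, -0.003]
ft_force: [-1.5, -3.3, 1.3]
width: 0.0376
[ 0.53181988 -0.03665563  0.01088147] [-1.50642078 -3.27969669  1.25029488] [-0.50873708  0.20707631  0.08906191]
```

```bash
python3 -m crank '.7 .0001 .0003 0 0 0 0;.7 .0001 .0005 0 0 0 0;.7 .0001 .0005 0 0 0 0;.7 .0001 .0005 0 0 0 0'; python3 -c "
from h import *
s=readout.sense();print(s['position'],s['ft_force'],s['torque'])"
```

```text
time: 14.42
position: [0.5318, -0.0365, 0.0109]
tool_rot: [-0.004, 0.779, 0.627, -0.004]
ft_force: [-2.5, -4.9, 1.3]
width: 0.0378
[ 0.53183613 -0.03653576  0.01088244] [-2.5166892  -4.88801778  1.25487461] [-0.715065    0.3021603   0.05659953]
```

```bash
python3 - <<'E'
from h import *
im=eyes.get_image('wrist');save(im,'w9');np.save('w9.npy',im,allow_pickle=True);s=readout.sense();print(s['position'],s['ft_force'])
E
```

```text
[ 0.53184487 -0.03653627  0.01090409] [-1.48004021 -4.69847691  0.73606813]
```

View pics/w9.png

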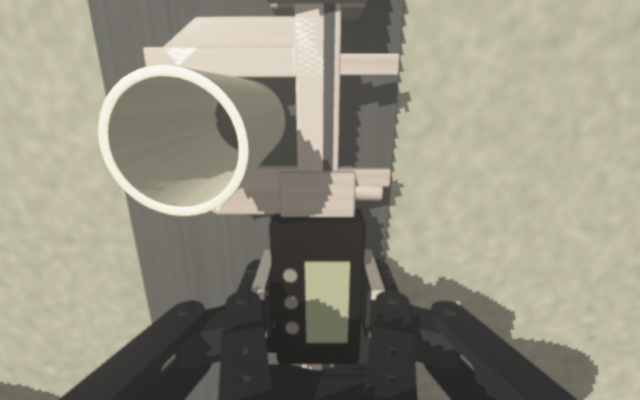

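```bash
python3 - <<'E'
from h import *
np.set_printoptions(precision=4,suppress=True)
im=np.load('w9.npy',allow_pickle=True).item()
a=np.radians(-12.35);E=np.array([[np.cos(a),np.sin(a)],[-np.sin(a),np.cos(a)]]).T
f=at_z(im,[(270,77.5),(290,77)],.0265)[:,:2]@E;s=at_z(im,[(280,168),(370,168.5)],.0305)[:,:2]@E;t=at_z(im,[(173,140),(136.5,140),(209.5,140)],.082)[:,:2]@E
print(f,s,f[:,1].mean()-s[0,1],t[0])
# predicted outlines for tube radius r seated at y mid
for r in(.0163,.0166,.017):
  c=np.array([t[0,0],f[:,1].mean()-r]);th=np.linspace(0,6.283,60)
  for z in(.006,.082):
    P=np.c_[(c+r*np.c_[np.cos(th),np.sin(th)])@E.T,np.full(60,z)];p=proj(im,P);print(r,z,p.min(0),p.max(0))
E
cat > /dev/null
```

```text
[[0.5103 0.1656]
 [0.5178 0.1658]] [[0.5133 0.1319]
 [0.5489 0.1318]] 0.03380359026683247 [0.4961 0.15  ]
0.0163 0.006 [211.124   79.5373] [283.0976 153.7196]
0.0163 0.082 [101.0154  65.0744] [245.1816 210.1931]
0.0166 0.006 [210.5307  79.5376] [283.7824 154.9911]
0.0166 0.082 [99.9596 65.0752] [246.5903 212.5061]
0.017 0.006 [209.7408  79.538 ] [284.6942 156.6814]
0.017 0.082 [98.5533 65.0761] [248.4625 215.5724]
```

Both jaws now meet the tube: the opening is about 33.8 mm, the outline fits an upright tube of about 33.8 mm seated on both faces, and the net force is about 3 N. The grip holds the slide against rocking, so the preload may vanish on release. I let go, then finish with a light push from behind on the beam's line.

```bash
python3 -m crank '.6 0 0 0 0 0 0;.5 0 0 0 0 0 0;.4 0 0 0 0 0 0;.2 0 0 0 0 0 0;0 0 0 0 0 0 0;0 0 0 0 0 0 0;0 0 0 0 0 0 0'; python3 -m crank '0 0 0 .02 0 0 0;0 0 0 .04 0 0 0;0 0 0 .07 0 0 0;.5 0 0 .1 0 0 0;1 0 0 .1 0 0 0;1 0 0 .1 0 0 0;1 0 0 .1 0 0 0' 30;  python3 - <<'E'
from h import *
np.set_printoptions(precision=4,suppress=True)
im=eyes.get_image('wrist');save(im,'w10');np.save('w10.npy',im,allow_pickle=True)
s=readout.sense();a=np.radians(-12.35);E=np.array([[np.cos(a),np.sin(a)],[-np.sin(a),np.cos(a)]]).T
print(s['position'],s['position'][:2]@E,s['ft_force'],s['tool_rot'])
E
```

```text
time: 15.05
position: [0.5319, -0.0364, 0.0109]
tool_rot: [-0.004, 0.779, 0.627, -0.004]
ft_force: [-0.4, -0.0, 0.4]
width: 0.0851
time: 15.63
position: [0.5316, -0.0363, 0.1103]
tool_rot: [-0.005, 0.779, 0.627, -0.004]
ft_force: [-0.6, 0.3, -0.6]
width: 0.039
[ 0.5312 -0.0363  0.1096] [0.5267 0.0782] [-0.4717  0.5228 -0.7218] [-0.0053  0.7789  0.6271 -0.0043]
```

View pics/w10.png

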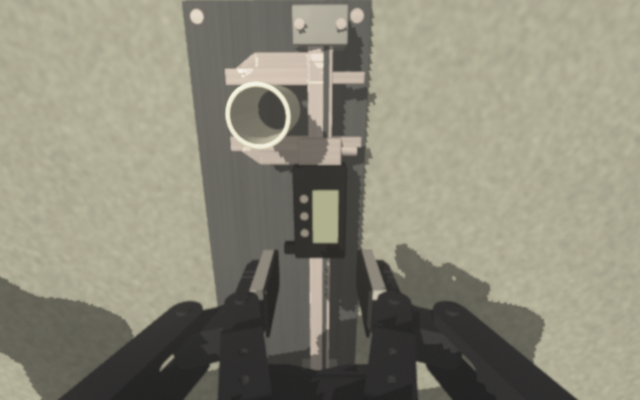

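The tube stands between square-looking jaws with the slide free. The housing's rear edge is at v≈257 (u 293–346) and the beam behind it at u 309–329.

```bash
python3 - <<'E'
from h import *
np.set_printoptions(precision=4,suppress=True)
im=np.load('w10.npy',allow_pickle=True).item()
a=np.radians(-12.35);E=np.array([[np.cos(a),np.sin(a)],[-np.sin(a),np.cos(a)]]).T
q=lambda n,uv,z:print(n,(at_z(im,uv,z)[:,:2]@E))
q('rear',[(294,257),(346,257)],.04);q('faces',[(300,137.5)],.0305);q('ffix',[(300,83)],.0265);q('beam',[(309,300),(329,300)],.0305)
c=at_z(im,[(320,257)],.04)[0,:2]@E
t=E@np.array([.5285,c[1]-.022]);s=readout.sense()['position'];print('shift',t-s[:2],s)
E
```

```text
rear [[0.5093 0.0433]
 [0.5484 0.0436]]
faces [[0.5147 0.131 ]]
ffix [[0.515  0.1667]]
beam [[ 0.5199 -0.0016]
 [ 0.5364 -0.0015]]
shift [-0.0103 -0.0558] [ 0.5312 -0.0363  0.1096]
```

```bash
python3 -m crank '1 -.010 -.056 0 0 0 0;1 -.010 -.056 0 0 0 0;1 -.010 -.056 0 0 0 0;1 -.010 -.056 -.03 0 0 0;1 -.010 -.056 -.055 0 0 0;1 -.010 -.056 -.066 0 0 0;1 -.010 -.056 -.070 0 0 0;1 -.010 -.056 -.070 0 0 0'; python3 -m crank '1 0 0 -.001 0 0 0;1 0 0 -.002 0 0 0;1 0 0 -.002 0 0 0'
```

```text
time: 16.35
position: [0.5206, -0.0917, 0.0385]
tool_rot: [-0.006, 0.779, 0.627, -0.005]
ft_force: [0.1, -0.7, 0.3]
width: 0.0004
time: 16.6
position: [0.5212, -0.0917, 0.0375]
tool_rot: [-0.006, 0.779, 0.627, -0.005]
ft_force: [-0.3, 0.4, 0.2]
width: 0.0001
```

```bash
python3 -m crank '1 0 0 -.002 0 0 0;1 0 0 -.003 0 0 0;1 .0004 .002 -.003 0 0 0;1 .0008 .004 -.003 0 0 0;1 .0013 .006 -.003 0 0 0;1 .0013 .006 -.003 0 0 0;1 .0013 .006 -.003 0 0 0'; python3 -m crank '1 .0001 .0005 0 0 0 0;1 .0002 .001 0 0 0 0;1 .0003 .0015 0 0 0 0;1 .0004 .002 0 0 0 0;1 .0004 .002 0 0 0 0;1 .0004 .002 0 0 0 0'
```

```text
time: 17.18
position: [0.5226, -0.0855, 0.0345]
tool_rot: [-0.006, 0.779, 0.627, -0.005]
ft_force: [-1.5, 0.3, 0.6]
width: -0.0001
time: 17.68
position: [0.523, -0.0835, 0.0345]
tool_rot: [-0.006, 0.779, 0.627, -0.005]
ft_force: [-1.1, -0.3, 0.2]
width: -0.0002
```

```bash
python3 -m crank '1 .0001 .0004 0 0 0 0;1 .0002 .0008 0 0 0 0;1 .0003 .0012 0 0 0 0;1 .0003 .0012 0 0 0 0;1 .0003 .0012 0 0 0 0'; python3 -m crank '1 .0001 .0003 0 0 0 0;1 .0001 .0006 0 0 0 0;1 .0001 .0006 0 0 0 0;1 .0001 .0006 0 0 0 0'; python3 -m crank '1 .0001 .0003 0 0 0 0;1 .0001 .0006 0 0 0 0;1 .0001 .0006 0 0 0 0;1 .0001 .0006 0 0 0 0'
```

```text
time: 18.1
position: [0.5233, -0.0826, 0.0345]
tool_rot: [-0.005, 0.779, 0.627, -0.005]
ft_force: [-0.3, -2.7, -0.1]
width: -0.0001
time: 18.43
position: [0.5234, -0.0825, 0.0346]
tool_rot: [-0.005, 0.779, 0.627, -0.005]
ft_force: [0.0, -4.8, 0.4]
width: 0.0001
time: 18.77
position: [0.5235, -0.0823, 0.0346]
tool_rot: [-0.005, 0.779, 0.627, -0.005]
ft_force: [-0.3, -6.1, 0.9]
width: -0.0002
```

A push of 6 N (about 2 N of it friction, so about 4 N on the tube) and the slide has stopped. I back off.

```bash
python3 -m crank '1 -.0004 -.002 0 0 0 0;1 -.001 -.005 0 0 0 0;1 -.0021 -.01 0 0 0 0;1 -.0021 -.01 .03 0 0 0;1 -.0021 -.01 .07 0 0 0;1 -.0021 -.01 .1 0 0 0;1 -.0021 -.01 .1 0 0 0'; python3 - <<'E'
from h import *
np.set_printoptions(precision=4,suppress=True)
im=eyes.get_image('wrist');save(im,'w11',(160,0,320,270),2.4);np.save('w11.npy',im,allow_pickle=True)
s=readout.sense();print(s['position'],s['ft_force'],s['time'])
E
```

```text
time: 19.35
position: [0.5245, -0.093, 0.1422]
tool_rot: [-0.0, 0.779, 0.627, -0.001]
ft_force: [1.2, 1.0, 1.4]
width: -0.0002
[ 0.5234 -0.0927  0.1388] [ 0.0949 -0.2002  0.3977] 19.4
```

The picture limit is reached, so I check with the networks and edge numbers.

```bash
python3 - <<'E'
from h import *
np.set_printoptions(precision=4,suppress=True)
im=eyes.get_image('wrist')
a=np.radians(-12.35);E=np.array([[np.cos(a),np.sin(a)],[-np.sin(a),np.cos(a)]]).T
for n in('tube_mid','sliding_jaw','fixed_jaw','slide_grip'):
  for d in nets.trace(n,'wrist')[:1]:
    m=d['pixels'];b=d['bbox'];print(n,round(d['conf'],2),np.round(b,1))
    if 'jaw' in n:
      us=np.arange(int(b[0])+4,int(b[0]+b[2])-4,4);vs=[(np.where(m[:,u])[0].min() if n[0]=='s' else np.where(m[:,u])[0].max()) if m[:,u].any() else -1 for u in us]
      print(list(zip(us.tolist(),map(int,vs))))
f=lambda c,z:proj(im,[[*(E@np.array(c)),z]])[0]
print('pred: fixed tip/inner',f((.4653,.1657),.0265),f((.52,.1657),.0265),'slid',f((.4653,.1319),.0305),f((.52,.1319),.0305))
th=np.linspace(0,6.283,60)
p=proj(im,np.c_[(np.array([.4961,.1488])+.0169*np.c_[np.cos(th),np.sin(th)])@E.T,np.full(60,.082)]);print('tube ring pred',p.min(0),p.max(0))
g=cv2.cvtColor(im['image'],cv2.COLOR_RGB2GRAY).astype(int)
x0,y0=p.mean(0).round().astype(int);print('ring col',y0-45,g[y0-45:y0+46:1,x0]);print('ring row',x0-45,g[y0,x0-45:x0+46])
E
```

```text
tube_mid 0.64 [224.5   3.7  70.8  45.2]
sliding_jaw 0.96 [227.9  51.9 129.4  30.4]
[(231, 52), (235, 52), (239, 52), (243, 52), (247, 52), (251, 52), (255, 52), (259, 52), (263, 51), (267, 51), (271, 51), (275, 51), (279, 51), (283, 51), (287, 51), (291, 51), (295, -1), (299, -1), (303, -1), (307, -1), (311, -1), (315, -1), (319, -1), (323, -1), (327, -1), (331, -1), (335, 52), (339, 52), (343, 52), (347, 52), (351, 52)]
slide_grip 0.85 [227.6  49.4 128.3 127.9]
pred: fixed tip/inner [223.7323  -0.6572] [301.7324  -0.844 ] slid [226.3134  51.2307] [302.0891  51.1586]
tube ring pred [222.9449 -29.4927] [284.2281  39.9808]
ring col -39 []
ring row 209 [112 112 112 112 113 112 112 112 113 113 114 114 125 176 230 242 240 219
 166 125 113 111 111 111 111 110 109 109 109 110 111 110 111 112 112 113
 112 112 112 111 112 111 112 111 111 110 110 110 110 111 112 112 112 112
 113 113 113 113 112 112 112 112 111 111 111 111 111 111 111 116 147 212
 240 241 229 180 128 102  85  71  68  68  69  68  67  67  68  68  68  68
  68]
```

```bash
python3 -m crank '1 .013 .06 .04 0 0 0;1 .013 .06 .04 0 0 0;1 .013 .06 .04 0 0 0;1 .013 .06 .04 0 0 0'; python3 - <<'E'
from h import *
np.set_printoptions(precision=4,suppress=True)
im=eyes.get_image('wrist')
a=np.radians(-12.35);E=np.array([[np.cos(a),np.sin(a)],[-np.sin(a),np.cos(a)]]).T
F={}
for n in('tube_mid','sliding_jaw','fixed_jaw'):
  for d in nets.trace(n,'wrist')[:1]:
    m=d['pixels'];b=d['bbox'];print(n,round(d['conf'],2),np.round(b,1))
    if 'jaw' in n:
      us=[u for u in range(int(b[0])+2,int(b[0]+b[2])-2,3) if m[:,u].any()]
      vs=[np.where(m[:,u])[0].min()-.5 if n[0]=='s' else np.where(m[:,u])[0].max()+.5 for u in us]
      P=at_z(im,np.c_[us,vs],.0305 if n[0]=='s' else .0265)[:,:2]@E;print((P[::3]*1e3).round(1).tolist())
g=cv2.cvtColor(im['image'],cv2.COLOR_RGB2GRAY)
th=np.linspace(0,6.283,90)
best=[]
for r in np.arange(.0158,.0178,.0001):
  for x in np.arange(.492,.5005,.0005):
    for y in np.arange(.144,.154,.0005):
      p=proj(im,np.c_[(np.array([x,y])+(r-.0007)*np.c_[np.cos(th),np.sin(th)])@E.T,np.full(90,.082)]).astype(np.float32)
      best.append((cv2.remap(g,p[:,:1],p[:,1:],1).mean(),r,x,y))
print(sorted(best)[-3:])
for n in('rod_mid','block_mid'):
  d=nets.look_for(n,'top');e=eyes.get_image('top') if n[0]=='r' else None;print(n,d[:1])
E
```

```text
time: 19.98
position: [0.5338, -0.0311, 0.1727]
tool_rot: [-0.006, 0.778, 0.628, -0.006]
ft_force: [-0.2, -0.1, -0.5]
width: 0.0
tube_mid 0.91 [250.   94.8  54.8  46.3]
sliding_jaw 0.87 [250.3 132.1  99.6  22.2]
[[468.3, 131.4], [476.2, 127.9], [484.0, 124.4], [492.0, 123.6], [500.2, 127.1], [508.2, 131.5], [547.9, 130.9]]
fixed_jaw 0.66 [246.1  71.2 107.   19.6]
[[466.1, 165.8], [473.9, 165.8], [481.7, 165.8], [489.5, 165.9], [497.3, 165.9], [505.0, 165.9], [512.8, 166.7], [520.5, 167.6], [538.6, 166.8], [546.3, 166.0], [554.0, 166.1]]
[(np.float64(224.26666666666668), np.float64(0.016399999999999998), np.float64(0.496), np.float64(0.149)), (np.float64(224.77777777777777), np.float64(0.016599999999999997), np.float64(0.496), np.float64(0.149)), (np.float64(224.84444444444443), np.float64(0.016499999999999997), np.float64(0.496), np.float64(0.149))]
rod_mid [{'bbox': [187.0, 209.8, 15.8, 6.3], 'conf': 0.48}]
block_mid [{'bbox': [194.8, 236.5, 13.9, 12.0], 'conf': 0.68}]
```

```bash
python3 -c "
from cell import r
print(r.job_done())"
```

```text
the job is handed in; nothing more can be done
None
```

The tube is standing in the closed caliper jaws and the job is handed in at about 20 s of the 64 s allowed; no verdict was reported.

**What I did:** I set the tube on the plate between the open jaws, about 3 mm to the beam side of the middle of the faces, and let go of it. I gripped the slide by its sides and moved it up until the force rose, then let go. A last push on the beam's line from behind met a firm stop at about 6 N. About 4 N of that was on the tube; the rest was slide friction. I then backed the arm clear.

**Last checks:**
- **Tube:** it was upright and midway between the faces. The image fit gave a diameter of about 33 mm, and the gripper had read 33.1–33.5 mm while holding it.
- **Jaws:** the faces looked parallel.
- **Other specimens:** the rod and block were still found at their starting places.
- **Robot:** it is touching nothing, with the wrist force near zero.

**Disagreement:** the opening measured 33.8 mm in one picture and about 34.4 mm in the last, slightly more than the tube's diameter. That is within camera error, so the proof that both jaws bear on the tube is the force stop, not the pictures.

**Not checked:** I had used all 12 picture views by then, so the final state was checked only with numbers and the networks. The caliper display itself was not read, and I did not check the bottle or beaker at the end.

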